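# Find the socket that fits the gear unit's nut

### The job

Find which of the three sockets on the rubber mat fits snugly on the hex nut of the gear unit standing on the aluminium fixture plate, trying them on the nut as needed, and set it fully down over the nut, upright against the flange. Leave the other two sockets standing upright, mouth down, on the mat or the bench, and do not disturb the other things. Finish while still gripping the fitting socket on the nut: do not let go of it.

Things in the scene. Friction and masses are not known exactly. Their poses are not given: they have to be found in the camera images.
- fixture: aluminium fixture plate, 200 x 150 x 20 mm, fixed; origin at bench level directly below the axis of the unit standing on it, 75 mm from the plate's -x edge. The unit over this origin is the job; the other two wait on a blue pallet. The fitting socket has 1 mm play on each side of the nut; a bigger one goes down loose, a smaller one stops on top of the nut
- mat: black rubber tool mat, 170 (x) x 320 (y) x 6 mm, fixed; origin at the centre of its underside. The sockets stand on it in a row along its y, about 30 mm towards -x of its centre and about 95 mm apart, in any order; a wrench lies along its +x edge
- unit_a: one of three fixed gear units: black housing 68 mm across, flange 100 mm. Nut 18, 24 or 30 mm across flats, one size on each unit, not told which. Origin: centre of underside, 20 mm above the bench; z up; flange face (a seated socket's mouth rests here) at 50 mm, nut 50 to 66 mm, top edge chamfered 1.5 mm, stud 10 to 16 mm thick to 72 mm; two nut corners on its x axis
- unit_b: one of three fixed gear units: black housing 68 mm across, flange 100 mm. Nut 18, 24 or 30 mm across flats, one size on each unit, not told which. Origin: centre of underside, 20 mm above the bench; z up; flange face (a seated socket's mouth rests here) at 50 mm, nut 50 to 66 mm, top edge chamfered 1.5 mm, stud 10 to 16 mm thick to 72 mm; two nut corners on its x axis
- unit_c: one of three fixed gear units: black housing 68 mm across, flange 100 mm. Nut 18, 24 or 30 mm across flats, one size on each unit, not told which. Origin: centre of underside, 20 mm above the bench; z up; flange face (a seated socket's mouth rests here) at 50 mm, nut 50 to 66 mm, top edge chamfered 1.5 mm, stud 10 to 16 mm thick to 72 mm; two nut corners on its x axis
- socket_small: smallest of three steel sockets, mouth down: round, 30 mm across to 34 mm height, tapering to 26 mm at 42, then a dark square adapter to grip, 24 x 24 mm, up to 82 mm. Hexagonal mouth 20 mm across flats, 32 mm deep, fits a 18 mm nut. Origin: centre of the mouth; z up; two mouth corners on its x axis, adapter sides face x and y. About 180 g
- socket_medium: middle of three steel sockets, mouth down: round, 37 mm across to 34 mm height, tapering to 26 mm at 42, then a dark square adapter to grip, 24 x 24 mm, up to 82 mm. Hexagonal mouth 26 mm across flats, 32 mm deep, fits a 24 mm nut. Origin: centre of the mouth; z up; two mouth corners on its x axis, adapter sides face x and y. About 260 g
- socket_large: largest of three steel sockets, mouth down: round, 44 mm across to 34 mm height, tapering to 26 mm at 42, then a dark square adapter to grip, 24 x 24 mm, up to 82 mm. Hexagonal mouth 32 mm across flats, 32 mm deep, fits a 30 mm nut. Origin: centre of the mouth; z up; two mouth corners on its x axis, adapter sides face x and y. About 360 g
- wrench: loose wrench, 160 mm long, lying on the mat; bystander
- bearing: loose steel bearing ring, 32 mm across, 10 mm high, on the fixture plate behind the unit; bystander
- bushing: loose brass flanged bushing, 22 mm across, 18 mm high, on the fixture plate behind the unit; bystander
- mug: white mug, 80 mm across, 90 mm high, at the left of the table; bystander
- screwdriver: screwdriver lying at the right of the table; bystander
- oiler: clear bottle, 48 mm across, 120 mm high, at the right of the table; bystander
- parts_tray: open grey tray, 120 x 120 x 35 mm, at the left of the table; bystander
Things that resemble listed ones, but are neither listed nor needed, are in the scene too. What is shaped like the socket_small but blue is not meant. What is shaped like the socket_medium but blue is not meant.

How it is judged:
At the end, for the whole second after the job is handed in: The matching socket is on the fixture unit's nut: mouth within 3.5 mm of the flange, centred within 4 mm, upright within 0.07 rad, still, gripped with over 2 N. The other sockets stand upright (0.1 rad) mouth down on mat or bench, at rest, not touched by the fingers (((horizontal distance between unit_b and fixture below 0.02 m and horizontal distance between socket_small and unit_b below 0.004 m and z of socket_small in the frame of unit_b between 0.046 and 0.0535 m and angle between socket_small's own z axis and vertical below 0.07 rad and linear speed of each of socket_small, socket_medium, socket_large below 0.02 m/s and contact force between the fingers and socket_small above 2 N and height (world z) of socket_medium between -0.004 and 0.012 m and angle between each of socket_medium, socket_large's own z axis and vertical below 0.1 rad and contact force between the fingers and socket_medium below 0.5 N and height (world z) of socket_large between -0.004 and 0.012 m and contact force between the fingers and socket_large below 0.5 N) or (horizontal distance between unit_a and fixture below 0.02 m and horizontal distance between socket_medium and unit_a below 0.004 m and z of socket_medium in the frame of unit_a between 0.046 and 0.0535 m and angle between socket_medium's own z axis and vertical below 0.07 rad and linear speed of each of socket_medium, socket_small, socket_large below 0.02 m/s and contact force between the fingers and socket_medium above 2 N and height (world z) of socket_small between -0.004 and 0.012 m and angle between each of socket_small, socket_large's own z axis and vertical below 0.1 rad and contact force between the fingers and socket_small below 0.5 N and height (world z) of socket_large between -0.004 and 0.012 m and contact force between the fingers and socket_large below 0.5 N) or (horizontal distance between unit_c and fixture below 0.02 m and horizontal distance between socket_large and unit_c below 0.004 m and z of socket_large in the frame of unit_c between 0.046 and 0.0535 m and angle between socket_large's own z axis and vertical below 0.07 rad and linear speed of each of socket_large, socket_small, socket_medium below 0.02 m/s and contact force between the fingers and socket_large above 2 N and height (world z) of socket_small between -0.004 and 0.012 m and angle between each of socket_small, socket_medium's own z axis and vertical below 0.1 rad and contact force between the fingers and socket_small below 0.5 N and height (world z) of socket_medium between -0.004 and 0.012 m and contact force between the fingers and socket_medium below 0.5 N))); the arm keeps its last pose, push and grip.
It fails at once if the wrench, bearing or bushing is displaced by more than 40 mm (distance of any of wrench, bearing, bushing from where it was at the start of the episode above 0.04 m).
It fails at once if the mug, screwdriver, bottle or tray is displaced by more than 40 mm (distance of any of mug, screwdriver, oiler, parts_tray from where it was at the start of the episode above 0.04 m).
It also fails if it takes over 72 s, if anything falls off the work surface, if the arm or the gripper's body presses on something with over 40 N, if the wrist force passes 120 N, or if a joint passes its speed limit or range.

### The arm

A 6-joint arm with a two-finger parallel gripper is mounted at the origin on the work surface. World frame = base frame: x ahead of the robot, y to its left, z up, the work surface at z = 0. Lengths are in m, angles in rad, forces in N, time in s.
With the tool pointing down it reaches from about 0.35 to 0.975 m from the base axis. Payload 4.9 kg.
Tool frame: the origin (TCP) lies midway between the tips of the shut fingers; the grasp point (between the pads) lies hold_point_z behind it (hold_point_z is the distance from the TCP to the grasp point, in m); z points along the fingers, y is the line along which they close (so a half turn about z gives the same grasp; the last joint's range is limited). The gripper opens to 85 mm and grips with 20 to 120 N. Pads are 22 mm wide; open, the fingers measure 114 mm over their backs; the gripper's body (76 mm by 85 mm) begins 54 mm behind the grasp point. The pads swing forward as they close: fully open they stand 13 mm farther back than shut.
Start: joints at [1.096, 0.053, 1.613, -0, 1.476, -0.119], TCP at [0.218, 0.586, 0.231] pointing down, gripper open.
Joint ranges: [-3.01, 3.01], [-1.01, 2.22], [0.06, 2.58], [-1.02, 4.17], [0.09, 2.62], [-3.14, 3.14]. Speed limits (rad/s): [2.57, 2.57, 3.14, 3.14, 3.14, 3.14].

### API

Orientations are given as a unit quaternion [x, y, z, w].
In Python, from bench import movep, movel, move_j, ungrasp, grasp, sleep, inverse_kinematics, state, snapshot, Unreachable, sign_off, hold_point_z gives the robot as it stands. Calls block until the motion is done:
- movep(position, orientation): joint-space move of the TCP to a pose.
- movel(position, ori=None, rate=0.15, max_force=None): straight line of the TCP; ori=None keeps the orientation; rate is the mean speed in m/s. With max_force (N) it stops when the force on the tool has changed by that much, and returns True; else False.
- move_j(angles): joint-space move.
- ungrasp() and grasp(effort=None): open the fingers fully, or close them until they stop; effort is the grip in N (None keeps the last).
- sleep(seconds).
- inverse_kinematics(position, orientation): joint angles nearest the present ones, or None.
- state(): the state.
- snapshot(name): name is "scene" or "side" or "wrist"; returns a dict with "img" (480x640x3 uint8, red, green, blue), "z_map" (480x640 float32, m along the optical axis (not along the pixel's ray), 0 where there is no reading), "fx", "fy", "cx", "cy" (pixels), "R" (3x3) and "t" (3): a world point X has camera coordinates R X + t. Camera axes: x right, y down, z forward; pixel columns grow to the right and rows downward; lengths in m; the calibration is good to about 2 mm. A picture is of the moment at which its call begins.
A pose or a line that the arm cannot do raises Unreachable and nothing moves.
- sign_off(): hands the job in; it is judged then, once.
The state is a dict: "time": time; "qpos": joint angles; "dq": joint speeds; "effort": joint torques, N m; "position": TCP position; "orientation": TCP orientation; "contact_force": force on the tool from outside, world axes, zero at the start; "wrist_torque": the same for the moment, N m; "finger_gap": finger opening in m; "grasp_force": force on a finger pad.
Only numpy, scipy, OpenCV 4.12 (cv2) and the standard library are available. Lean on these libraries where they do the work, as an engineer would, in place of code of your own. Each camera call takes 0.05 s, during which the arm holds its last target. There are 200 camera calls.

## Working session

There is one attempt and no reset: what is moved stays moved. The work goes in short steps, each a Python script; the robot and the scene stay as the last script left them, time stands still between calls to the robot, and variables do not carry over. Pictures are saved under pics/ and viewed, at most 10 in all, crops included, and the job is handed in when it is done.

```bash
mkdir -p pics; ls
python3 - <<'E'
from bench import *
import cv2,numpy as np,pickle
print(state(),hold_point_z)
for n in("scene","side","wrist"):
    s=snapshot(n);pickle.dump(s,open(f"{n}.pkl","wb"));cv2.imwrite(f"pics/{n}0.png",s["img"][:,:,::-1])
    print(n,s["fx"],s["R"].round(3).tolist(),s["t"])
E
```

```text
pics
{'time': 0.0, 'qpos': array([ 1.09603160e+00,  5.33217283e-02,  1.61432062e+00,  5.55949494e-06,
        1.47598316e+00, -1.19029684e-01]), 'dq': array([ 1.70847471e-05, -1.56224446e-03, -1.07283579e-03,  7.13615147e-04,
        1.54806912e-03,  1.02101646e-03]), 'effort': array([ 4.92543822e-04, -3.93712127e+01, -3.70165908e+01, -1.46758939e-04,
        7.32923218e-03, -2.40835516e-05]), 'position': array([0.21740046, 0.58529968, 0.23006889]), 'orientation': array([ 1.76931312e-01,  9.84222677e-01, -9.71145717e-04, -3.00005718e-04]), 'contact_force': array([-0.03872692, -0.1934556 , -0.00739478]), 'wrist_torque': array([ 0.00542233, -0.01311271,  0.02341282]), 'grasp_force': 0.0, 'finger_gap': 0.08546633564338106} 0.0187
scene 513.3777932595756 [[0.84, 0.542, 0.009], [0.406, -0.618, -0.673], [-0.359, 0.569, -0.739]] [-0.46473473 -0.19658872  1.67856399]
side 607.5058455697724 [[-0.987, -0.16, 0.018], [-0.111, 0.594, -0.797], [0.117, -0.789, -0.604]] [0.56328482 0.10597601 1.53734312]
wrist 425.9657920377761 [[0.348, 0.937, -0.002], [0.904, -0.335, 0.264], [0.247, -0.094, -0.964]] [-0.62446776 -0.03422046  0.37806965]
```

View pics/scene0.png

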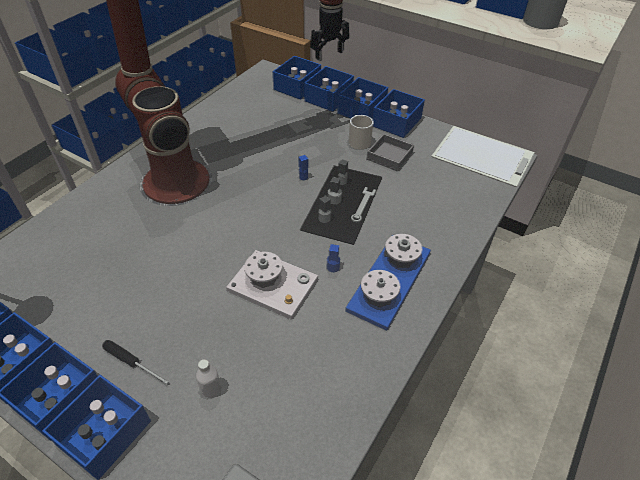

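View pics/side0.png

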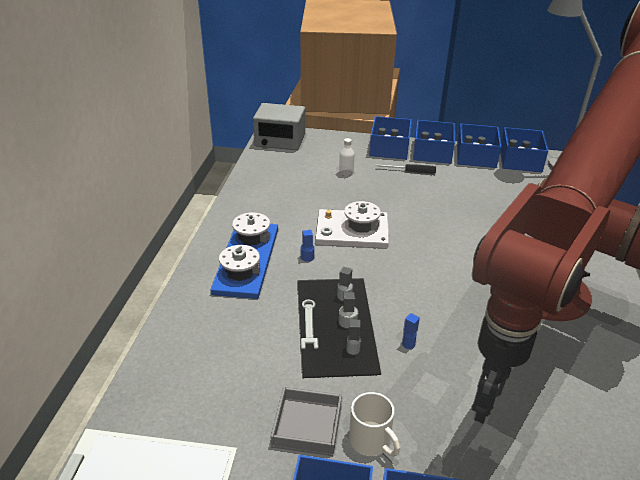

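The scene shows the job unit on the aluminium plate at (264,265). The three grey sockets on the black mat are at about (325,211), (335,191) and (343,170). The blue lookalikes at (304,167) and (334,258) stand off the mat and are not meant. Next I get coarse positions from depth, then wrist views.

```bash
cat > h.py <<'E'
from bench import *
import cv2,numpy as np,pickle
from scipy.spatial.transform import Rotation as Ro
def cloud(s):
    v,u=np.mgrid[:480,:640];z=s["z_map"]
    P=np.stack([(u-s["cx"])/s["fx"]*z,(v-s["cy"])/s["fy"]*z,z],-1)
    W=(P-s["t"])@s["R"]; W[z==0]=np.nan
    return W
def q(yaw): # tool down, tool y axis (closing line) at angle yaw+90deg
    return (Ro.from_euler('z',yaw)*Ro.from_quat([1,0,0,0])).as_quat()
def proj(s,X):
    c=np.asarray(X)@s["R"].T+s["t"]; return np.stack([c[...,0]/c[...,2]*s["fx"]+s["cx"],c[...,1]/c[...,2]*s["fy"]+s["cy"]],-1)
E
python3 - <<'E'
from h import *
for n,px in(("scene",[(264,257),(325,201),(336,182),(344,163),(403,238),(380,283),(289,299),(304,280),(304,155)]),("side",[(362,204),(346,272),(349,300),(354,328)])):
    s=pickle.load(open(n+".pkl","rb"));W=cloud(s)
    for u,v in px: print(n,u,v,W[v,u].round(4))
    # mat (dark, z~6mm) and plate (z~20mm)
    I=s["img"].astype(int).max(-1)
    for nm,m in(("mat",(I<45)&(abs(W[...,2]-.006)<.006)&(W[...,0]>.35)&(abs(W[...,1])<.5)),("plate",(abs(W[...,2]-.02)<.004)&(I>120)&(W[...,0]>.2)&(W[...,0]<.75)&(abs(W[...,1])<.5))):
        m=cv2.morphologyEx(m.astype(np.uint8),cv2.MORPH_OPEN,np.ones((3,3)))
        k,l,st,_=cv2.connectedComponentsWithStats(m)
        i=1+st[1:,4].argmax();p=W[l==i][:,:2].astype(np.float32)
        print(nm,len(p),cv2.minAreaRect(p))
s=pickle.load(open("wrist.pkl","rb"));st=state()
c=-s["R"].T@s["t"];Rt=Ro.from_quat(st["orientation"])
print("cam in tool",Rt.inv().apply(c-st["position"]),Rt.inv().apply(s["R"].T[:,2]), Rt.inv().apply(s["R"].T[:,0]))
E
```

```text
scene 264 257 [ 0.4762 -0.1472  0.0692]
scene 325 201 [0.5049 0.1121 0.0856]
scene 336 182 [0.4897 0.1983 0.0886]
scene 344 163 [0.4639 0.2885 0.0891]
scene 403 238 [0.7571 0.1176 0.0715]
scene 380 283 [ 0.7821 -0.0667  0.0857]
scene 289 299 [ 0.5964 -0.2045  0.036 ]
scene 304 280 [ 0.591  -0.1273  0.0288]
scene 304 155 [0.3296 0.2634 0.0788]Traceback (most recent call last):
  File "<stdin>", line 10, in <module>
ValueError: attempt to get argmax of an empty sequence
```

Run:
```python
from h import *
s=pickle.load(open("wrist.pkl","rb"));st=state()
c=-s["R"].T@s["t"];Rt=Ro.from_quat(st["orientation"])
o=Rt.inv().apply(c-st["position"]);f=Rt.inv().apply(s["R"].T[:,2]);print(o,f,Rt.inv().apply(s["R"].T[:,0]))
yaw=-1.2
def look(X,h,yaw,name):
    R=Ro.from_quat(q(yaw));d=R.apply(f);cam=np.array(X)-d*(h/-d[2])
    p=cam-R.apply(o)
    for y in (yaw,):
        print(p,inverse_kinematics(p,q(y)))
    movep(p,q(yaw)); sleep(.2); s=snapshot("wrist");s["st"]=state();pickle.dump(s,open(name+".pkl","wb"));cv2.imwrite(f"pics/{name}.png",s["img"][:,:,::-1]);print(s["st"]["time"])
look([.485,.2,.07],.34,np.pi*1.0+.22+ -np.pi,"wm")
look([.472,-.15,.08],.27,0,"wf")
```

```text
[ 0.06716984  0.00059227 -0.14182197] [-2.64672755e-01 -6.77950729e-04  9.64338049e-01] [3.15986473e-04 9.99999638e-01 7.89747429e-04]
[0.51043946 0.20605072 0.26817803] [ 2.48460764e-01 -1.45062408e-01  1.74304490e+00 -4.44089210e-16
  1.54361016e+00  1.59925709e+00]
2.15
[ 0.47893451 -0.14959755  0.20817803] [-4.51178113e-01 -2.33404052e-01  1.91938213e+00 -4.44089210e-16
  1.45561457e+00  1.11961821e+00]
3.7583
```

Run:
```python
import cv2,numpy as np
a=cv2.imread("pics/wm.png");b=cv2.imread("pics/wf.png")
cv2.imwrite("pics/v1.png",cv2.resize(a,(800,600)));cv2.imwrite("pics/v2.png",cv2.resize(b,(800,600)))
```

```text
(no output)
```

View pics/v1.png

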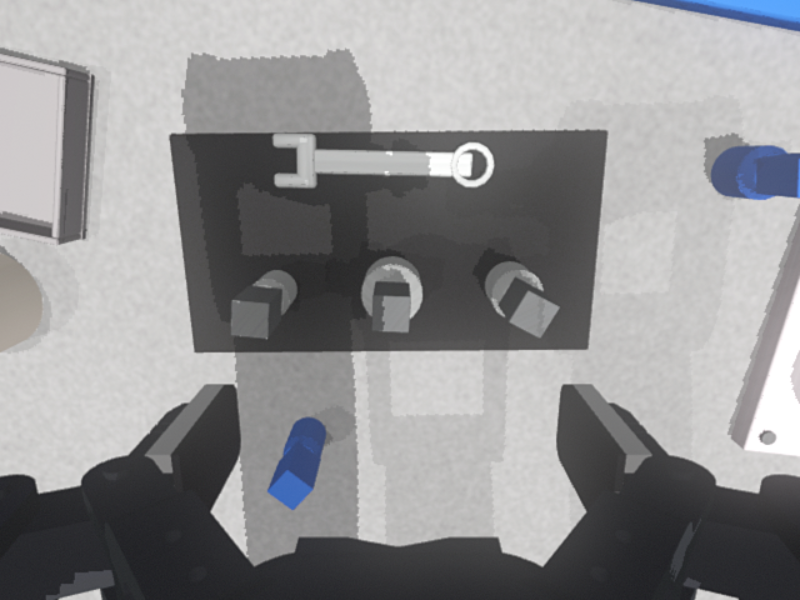

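View pics/v2.png

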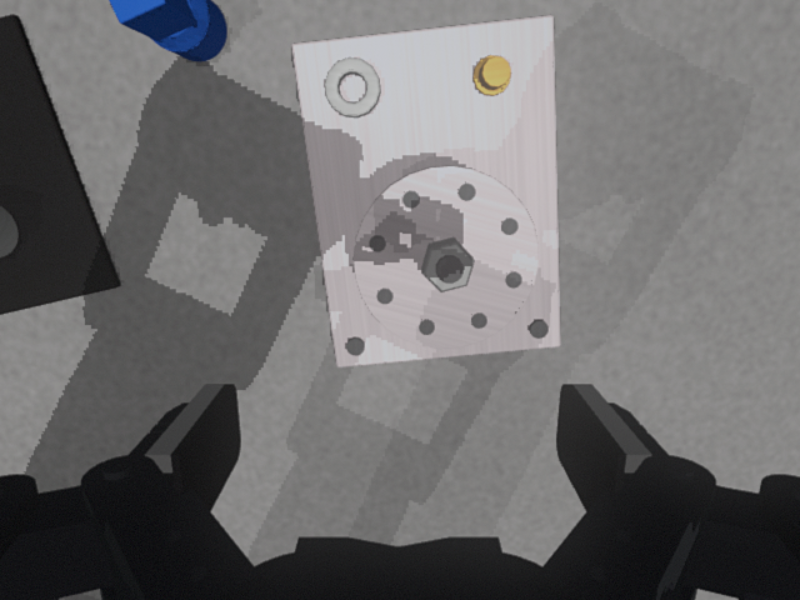

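The mat view shows the sockets left to right at (258,310), (392,307) and (525,305). They are all grey on the black mat. The blue ones at (295,465) and (755,175) are lookalikes off the mat. In the fixture view the nut is at (448,265), about 54 px corner to corner against a 185 px flange, so roughly 24 mm across flats. I'll measure both accurately.

Run:
```python
from h import *
from scipy.optimize import least_squares
s=pickle.load(open("wm.pkl","rb"));W=cloud(s)
for u,v in [(258,315),(392,315),(530,308)]:
    u,v=int(u*.8),int(v*.8); c=W[v,u]; print("top px",c.round(4))
    d=np.hypot(W[...,0]-c[0],W[...,1]-c[1])
    m=(abs(W[...,2]-c[2])<.003)&(d<.025)
    r=cv2.minAreaRect(W[m][:,:2].astype(np.float32)); print(" adapter",m.sum(),r, W[m][:,2].mean())
    m=(W[...,2]>.012)&(W[...,2]<.036)&(d<.05)
    p=W[m][:,:2]; f=least_squares(lambda x:np.hypot(*(p-x[:2]).T)-x[2],[r[0][0],r[0][1],.018],loss='soft_l1',f_scale=.001)
    print(" barrel",m.sum(),f.x, "rms",np.median(abs(f.fun)))
    p=W[(W[...,2]>.039)&(W[...,2]<.043)&(d<.05)][:,:2]; 
    if len(p)>5: print(" shoulder maxr", len(p), np.percentile(np.hypot(*(p-np.array(r[0])).T),95))
I=s["img"].astype(int).max(-1)
m=((I<70)&(abs(W[...,2]-.006)<.006)&(W[...,0]>.35)).astype(np.uint8)
k,l,stt,_=cv2.connectedComponentsWithStats(m);i=1+stt[1:,4].argmax();print("mat",cv2.minAreaRect(W[l==i][:,:2].astype(np.float32)))
s=pickle.load(open("wf.pkl","rb"));W=cloud(s);c=W[int(250*.8),int(440*.8)];print(c)
d=np.hypot(W[...,0]-.472,W[...,1]+.15)
m=(abs(W[...,2]-.07)<.005)&(d<.08);p=W[m][:,:2].astype(np.float32);print("flange",m.sum(),np.median(W[m][:,2]),cv2.minEnclosingCircle(p),cv2.minAreaRect(p))
m=(W[...,2]>.08)&(W[...,2]<.089)&(d<.04);p=W[m][:,:2];print("nut",m.sum(),np.median(W[m][:,2]),p.mean(0),cv2.minEnclosingCircle(p.astype(np.float32)))
h=p-p.mean(0)
for a in range(0,60,5):
    e=[np.ptp(h@[np.cos(np.radians(a+b)),np.sin(np.radians(a+b))])*1e3 for b in(0,60,120)];print(a,np.round(e,1),end=' ')
m=(abs(W[...,2]-.02)<.004)&(d<.2);p=W[m][:,:2].astype(np.float32);print("\nplate",cv2.minAreaRect(p))
```

```text
top px [nan nan nan]
 adapter 0 ((0.0, 0.0), (0.0, 0.0), 0.0) nan
 barrel 0 [0.    0.    0.018] rms nan
top px [0.4799 0.2047 0.0873]
 adapter 896 ((0.48101088404655457, 0.20529544353485107), (0.024280037730932236, 0.02398943342268467), 10.204747200012207) 0.08725489269143653
 barrel 202 [0.48080959 0.20521125 0.0219919 ] rms 7.438280139414333e-05
 shoulder maxr 459 0.021504307746837096
top px [0.5038 0.1203 0.0868]
 adapter 915 ((0.5005717277526855, 0.11700528115034103), (0.024398766458034515, 0.024086089804768562), 74.32870483398438) 0.08724037252343568
 barrel 269 [0.50041818 0.11667134 0.01843896] rms 9.424008654094693e-05
 shoulder maxr 221 0.01809844874996926
mat ((0.5030360221862793, 0.23525136709213257), (0.16769015789031982, 0.25539886951446533), 12.936765670776367)
[ 0.50067602 -0.1694651   0.08458538]
flange 15628 0.0693844512964154 ((0.4920784831047058, -0.17401643097400665), 0.05003887042403221) ((0.4917890429496765, -0.1736764758825302), (0.0992598757147789, 0.09823581576347351), 41.65812683105469)
nut 705 0.0851666398208545 [ 0.4920585  -0.17163649] ((0.49175354838371277, -0.17379185557365417), 0.013935930095613003)
0 [25.6 26.8 22.3] 5 [25.2 26.1 21.7] 10 [24.8 25.2 21.1] 15 [24.3 24.1 20.9] 20 [25.1 24.3 21.8] 25 [26.  24.4 22.7] 30 [26.7 24.4 23.7] 35 [27.2 24.4 24.5] 40 [27.5 24.3 25.1] 45 [27.7 24.  25.5] 50 [27.6 23.6 25.7] 55 [27.3 23.  25.7] 
plate ((0.5264274477958679, -0.1368577629327774), (0.2268291711807251, 0.21709811687469482), 5.78752326965332)<stdin>:8: RuntimeWarning: Mean of empty slice.
  ret = ret.dtype.type(ret / rcount)
  return _methods._mean(a, axis=axis, dtype=dtype,
```

The nut has an enclosing radius of 13.9 mm, so it is 24 mm across flats. The candidates by barrel diameter are:
- **Middle, (392,307):** 44 mm, large.
- **Right, (525,305):** 36.9 mm, medium, grey, on the mat. This one fits the description.
- **Left, (258,310):** small.

Now I take closer looks at both with the tool turned as it will be used.

```bash
cat >> h.py <<'E'
O=np.array([.06717,.0006,-.14182]);F=np.array([-.26467,-.00068,.96434])
def look(X,h,yaw,name):
    R=Ro.from_quat(q(yaw));d=R.apply(F);p=np.array(X)-d*(h/-d[2])-R.apply(O)
    movep(p,q(yaw)); sleep(.3); s=snapshot("wrist");s["st"]=state();pickle.dump(s,open(name+".pkl","wb"));cv2.imwrite(f"pics/{name}.png",s["img"][:,:,::-1]);print(p,s["st"]["position"],s["st"]["time"])
    return s,cloud(s)
E
python3 - <<'E'
from h import *
from scipy.optimize import minimize
y=np.radians(-16)
s,W=look([.492,-.1737,.085],.22,y,"nf")
d=np.hypot(W[...,0]-.4918,W[...,1]+.1737)
m=(abs(W[...,2]-.07)<.004)&(d<.08);p=W[m][:,:2].astype(np.float32);print("flange",m.sum(),np.median(W[m][:,2]),cv2.minEnclosingCircle(p))
m=(W[...,2]>.081)&(W[...,2]<.0885)&(d<.025);p=W[m][:,:2].astype(np.float32);print("nut",m.sum(),cv2.minEnclosingCircle(p))
hull=cv2.convexHull(p)[:,0]
def hexd(x,P):
    a=x[2]+np.pi/6+np.arange(6)*np.pi/3
    return ((P-x[:2])@np.stack([np.cos(a),np.sin(a)])).max(1)
best=min((minimize(lambda x:np.abs(hexd(x,hull)-x[3]).mean(),[.4918,-.1737,a,.012],method="Nelder-Mead",options=dict(maxiter=4000,xatol=1e-6,fatol=1e-8)) for a in np.radians([-30,-20,-10,0,10,20])),key=lambda r:r.fun)
print("hex",best.x,np.degrees(best.x[2]),best.fun,len(hull))
s2,W=look([.5005,.1168,.088],.24,y,"ns")
d=np.hypot(W[...,0]-.5005,W[...,1]-.1168)
m=(abs(W[...,2]-.088)<.003)&(d<.022);print("adapter",m.sum(),cv2.minAreaRect(W[m][:,:2].astype(np.float32)),np.median(W[m][:,2]))
def crop(s,X):
    u,v=proj(s,np.array(X)).astype(int);print(u,v);u=np.clip(u,100,540);v=np.clip(v,100,380);return cv2.resize(s["img"][v-100:v+100,u-100:u+100,::-1],(400,400))
cv2.imwrite("pics/c1.png",np.hstack([crop(s,[.492,-.1737,.085]),crop(s2,[.5005,.1168,.06])]))
E
```

```text
[ 0.4855962  -0.17140095  0.16318   ] [ 0.48616308 -0.17138549  0.16447079] 4.4583
flange 20909 0.06935817077118966 ((0.4919399321079254, -0.1739516407251358), 0.050074830651283264)
nut 1124 ((0.4919882118701935, -0.17374621331691742), 0.014211863279342651)
hex [ 0.49212667 -0.17403162 -0.27368087  0.01201903] -15.680758919876736 0.000177701718561922 15
[0.49936882 0.11757249 0.18618   ] [0.49949394 0.11690868 0.18608355] 5.925
adapter 1624 ((0.5004989504814148, 0.11672509461641312), (0.02389630489051342, 0.02417491190135479), 74.6939697265625) 0.08729713951585538
320 241
318 230
```

View pics/c1.png

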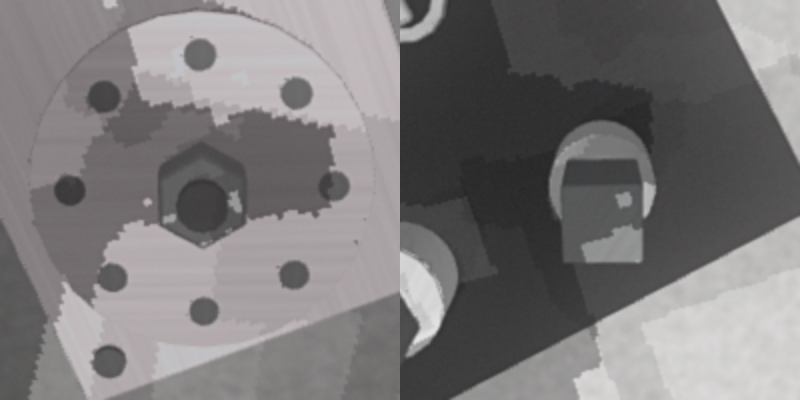

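The left crop shows the hex nut at (202,195), with corners up and down. That matches the fitted yaw of -15.7° and 24 mm. The right crop shows the grey medium socket on the black mat at (602,190), adapter square to the tool. It is not one of the blue ones. I grasp it now.

Run:
```python
from h import *
y=np.radians(-15.3);x0,y0,zg=.5005,.1167,.052
movep([x0,y0,.14],q(y)); movel([x0,y0,zg],rate=.08)
print(state()["position"],state()["contact_force"])
grasp(60);sleep(.3);s=state();print(s["finger_gap"],s["grasp_force"],s["position"])
movel([x0,y0,.2],rate=.12);s=state();print(s["finger_gap"],s["grasp_force"],s["contact_force"],s["time"])
movep([.4921,-.1740,zg+.064+.04],q(np.radians(-15.7)));sleep(.4)
s=state();print(s["position"],s["contact_force"],s["wrist_torque"])
hit=movel([.4921,-.1740,zg+.0645],rate=.03,max_force=10)
s=state();print(hit,s["position"],"mouth above flange",s["position"][2]-zg-.064,s["contact_force"],s["wrist_torque"],s["time"])
w=snapshot("wrist");cv2.imwrite("pics/t1.png",w["img"][:,:,::-1])
```

```text
[0.50110467 0.11676312 0.05270895] [0.10350799 0.66588516 1.21496146]
0.023461229653358187 59.178528785705566 [0.50068716 0.11673603 0.05223035]
0.02314949546747806 58.77467215061188 [-0.30961163  0.08869318 -2.00849147] 9.7417
[ 0.49230163 -0.17348893  0.15609847] [ 0.94093533 -0.15381251 -2.04227618] [ 0.0458321   0.02051294 -0.02087203]
False [ 0.49228364 -0.17410287  0.1167934 ] mouth above flange 0.0007933988937290359 [ 0.06946002 -0.09336882 -2.14098777] [-0.03723635 -0.03216167 -0.00684754] 12.7417
```

Run:
```python
from h import *
hit=movel([.4921,-.1740,.052+.062],rate=.02,max_force=8);sleep(.5)
s=state();print(hit,s["position"],s["contact_force"],s["wrist_torque"],s["finger_gap"],s["grasp_force"],s["time"])
for n in("scene","side"):
    w=snapshot(n);u,v=proj(w,np.array([.492,-.174,.09])).astype(int);a=w["img"][max(v-140,0):v+60,u-100:u+100,::-1]
    cv2.imwrite(f"pics/e_{n}.png",cv2.resize(a,(400,400)))
cv2.imwrite("pics/e.png",np.hstack([cv2.imread(f"pics/e_{n}.png") for n in("scene","side")]))
```

```text
True [ 0.49257334 -0.1742651   0.11621437] [-1.16597869  0.61904559  5.64538754] [ 0.14123889  0.18567101 -0.00079047] 0.02350594122812471 59.66784060001373 13.5
```

View pics/e.png

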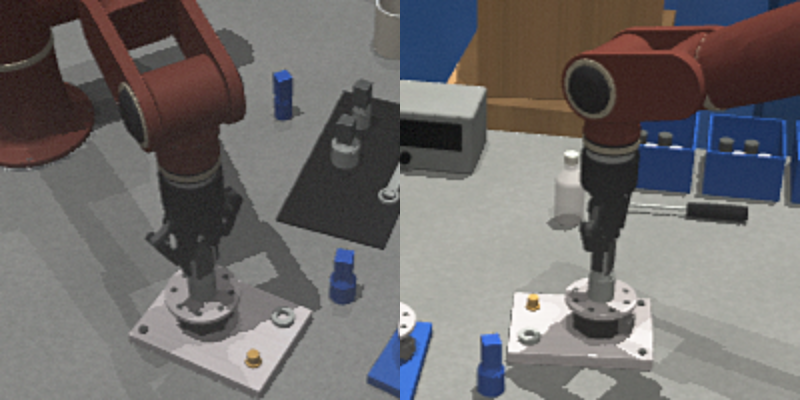

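The pictures show the socket upright on the flange, at (202,285) in the left crop and (600,290) in the right. The other two sockets are standing on the mat. The arm met resistance at z = 0.1162, exactly the expected seated height.

```bash
python3 -c "
from bench import *
print(sign_off())"
```

```text
the job is handed in; nothing more can be done
None
```

The medium socket (24 mm nut) is fully down on the fixture unit's nut, upright and still gripped at about 60 N; the other two sockets still stand on the mat, and I handed the job in about 13.5 s into the 72 s limit.

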